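# Fit a filter cartridge into the push-push latch of a shoe-cleaning suction unit

### The job

Take the white filter cartridge out of the yellow tray, lower it into the slot on top of the grey suction unit and press it gently down until its push-push latch catches, then let go and make sure that it stays down by itself; if it springs back up, press it again. Never push on it with more than 30 newtons (about 3 kg), and leave the bottle, the brush and the sneaker where they are.

Things in the scene. Friction and masses are not known exactly. Their poses are not given: they have to be found in the camera images.
- cartridge: Filter cartridge, 160 g (+-30 %), loose, upright in the yellow tray at the start. White body 26 (its x) x 62 (y) x 80 mm tall (z), grey pleats on its broad sides, and centred on top an orange grip tab 34 mm tall: 114 mm in all. Origin: centre of its underside; z up. The same either way round (half turn about z).
- tab (a point): Middle of the cartridge's orange grip tab, 97 mm above the cartridge's underside; same axes. The tab is 12 (x) x 40 (y) x 34 mm tall (z); grip it with the fingers closing along the cartridge's x.
- spares: Yellow open tray, fixed, 150 (x) x 170 (y) x 22 mm tall, walls and floor 4 mm thick. Origin: centre of its underside. It stands to the left or right of the robot's middle, the suction unit on the other side.
- unit: Grey suction unit, fixed, 150 x 150 x 120 mm tall, black foot, louvres and a green lamp on its front (-x), hose behind. Origin: centre of its underside. In its top, centred, is the slot. A push-push latch inside is set differently in every unit, unseen: it must be found by feel.
- slot (a point): Centre of the slot's mouth, level with the unit's flat top, 120 mm above the bench; axes of the unit. The slot is 29 (x) x 65 mm (y), so the cartridge has 1.5 mm of play on each side; a blue lead-in collar slopes 45 degrees into it and stands 7 mm above the top.
- shoe_rest (a point): Fixed point in the slot, 46 mm below its mouth: where the top of the sprung shoe is when it is up, and so the underside of a cartridge let down but not pressed (34 mm of white body showing). Pressed down from here the shoe pushes back with 6.6 N, slowly growing to 9 to 10 N, a little more when pressed fast.
- catch (a point): Fixed point in the slot, 26 mm below shoe_rest. The latch catches once the cartridge's underside is pressed past a depth within +-6 mm of here; 1 to 2 mm further is a hard stop; 5 to 9 N more than the spring there is plenty. Let go there, it rises 6 to 9 mm and stays latched, 13 to 26 mm below shoe_rest. Let go too early, it springs up to shoe_rest; pressing a latched one that deep again frees it.
- spotter: Bystander: small bottle with a blue cap, 44 mm across, 120 mm tall, standing. Origin: centre of its underside.
- brush: Bystander: brush lying on the bench between tray and unit. Origin: underside, near its middle.
- sneaker: Bystander: white and dark blue sneaker with a yellow stripe, about 270 x 88 x 90 mm, on its sole to the robot's left. Origin: centre of its underside.
Things that resemble listed ones, but are neither listed nor needed, are in the scene too. What is meant by the cartridge is not blue, and is the larger of those in its own colour.

How it is judged (in metres and radians):
On the way, in this order (a step that is already met when the one before it is completed fails the run):
1. the cartridge has been put into the slot: upright, at least 15 mm deep (horizontal distance between cartridge and slot below 0.008 m and z of cartridge in the frame of slot below -0.015 m and angle between cartridge's own z axis and vertical below 0.15 rad), for 0.1 s.
2. it has been pressed down against the spring, more than 10 mm below where it first stood on the shoe (z of cartridge in the frame of slot below -0.0565 m), for 0.1 s.
At the end, for the whole second after the job is handed in: The cartridge stands let go, at rest and upright (within 0.1 rad) in the slot (within 6 mm of its centre), its underside more than 56.5 mm below the slot's mouth, that is latched: an unlatched one springs back to 46 mm (z of cartridge in the frame of slot below -0.0565 m and horizontal distance between cartridge and slot below 0.006 m and angle between cartridge's own z axis and vertical below 0.1 rad and linear speed of cartridge below 0.02 m/s); the robot touches nothing.
It fails at once if the cartridge is pushed against the unit (slot, collar or shoe) with more than 30 N (contact force between cartridge and unit above 30 N).
It fails at once if the bottle is moved more than 20 mm or tipped (distance of spotter from where it was at the start of the episode above 0.02 m or angle between spotter's own z axis and vertical above 0.3 rad).
It fails at once if the brush is moved more than 20 mm (distance of brush from where it was at the start of the episode above 0.02 m).
It fails at once if the sneaker is moved more than 20 mm (distance of sneaker from where it was at the start of the episode above 0.02 m).
It also fails if it takes over 48 s, if anything falls off the work surface, if the arm or the gripper's body presses on something with over 40 N, if the wrist force passes 120 N, or if a joint passes its speed limit or range.

### The arm

A 7-joint arm with a two-finger parallel gripper is mounted at the origin on the work surface. World frame = base frame: x ahead of the robot, y to its left, z up, the work surface at z = 0. Lengths are in m, angles in degrees, forces in N, time in s.
With the tool pointing down it reaches from about 0.4 to 0.85 m from the base axis. Payload 10.4 kg.
Tool frame: the origin (TCP) lies midway between the tips of the shut fingers; the grasp point (between the pads) lies 19 mm behind it; z points along the fingers, y is the line along which they close (so a half turn about z gives the same grasp; the last joint's range is limited). The gripper opens to 85 mm and grips with 20 to 120 N. Pads are 22 mm wide; open, the fingers measure 114 mm over their backs; the gripper's body (76 mm by 85 mm) begins 54 mm behind the grasp point. The pads swing forward as they close: fully open they stand 13 mm farther back than shut.
Start: joints at [62.074, 19.034, -3.707, 83.658, 1.238, 77.344, -5.071], TCP at [0.28, -0.559, 0.231] pointing down, gripper open.
Joint ranges: [-148.97, 148.97], [-28.65, 121.19], [-84.17, 76.75], [9.2, 138.47], [-72.65, 252.65], [3.7, 117.97], [-149.18, 149.18]. Speed limits (degrees/s): [127.2, 127.2, 159.86, 159.86, 180, 180, 180].

### API

Orientations are given as a 3x3 rotation matrix whose columns are the frame's x, y, z axes.
In Python, from rig import readout, eyes, job_done gives the robot as it stands.
- The arm moves only by the shell command python3 -m crank 'ROWS'. ROWS is JSON, a list of rows, each a list of 7 numbers: the turn, a rotation vector about the tool's x, y, z each as a share of 60 degrees, from -1 to 1, then the shift along the tool's x, y, z each as a share of 0.2 m, from -1 to 1, then the finger opening in mm, from 0 to 85.4. In form: [[wx, wy, wz, x, y, z, claw], ...]. A call has 1 to 12 rows; each row shifts and turns the commanded pose from where the row before left it, along the tool's axes as they then stand; what a row does not reach is not made up. A row lasts 1/8 s, in which the tool goes at most 62.5 mm and 10.7 degrees, less where a joint would pass 70% of its speed; a pose out of reach is approached as far as the arm can. A call with a number of a shift or a turn outside -1 to 1 is refused whole. A call with a gripper value outside its range is refused whole. The fingers move at their own pace and stop on an object; the grip force is fixed at half the most. Time passes only in rows, so rows that do not move let the fingers close. It gives the time, the measured TCP pose, the force, the opening and the grip force at its end, in the units of the state.
- readout.state(): the state, without advancing time (a new reading comes with each control period).
- eyes.snapshot(name): name is "scene" or "side" or "wrist"; returns the picture (400x640x3 uint8, red, green, blue); there is no depth.
- eyes.camera_model(name): a dict with "fov_y" (degrees; the focal length in pixels is half the picture's height over the tangent of half this angle, whatever the lens; pixels are square), "cx", "cy" (the principal point, pixels), "T" (4x4, takes a point from camera to world coordinates); the wrist camera has in their place "tool_from_camera" (4x4, takes a point from camera to tool coordinates, whose origin is the TCP and whose axes are the flange's). Camera axes: x right, y down, z forward; pixel columns grow to the right and rows downward; lengths in m; the calibration is good to about 2 mm. A picture is of the moment at which its call begins: read the wrist's pose just before it. camera_model takes no time and is no camera call.
- job_done(): hands the job in; it is judged then, once.
Trained networks look in the newest picture that a camera, given by its name, has taken for a name from the list of things; names that differ only in an ending like _2 or _b are one class to them, and where a whole thing is asked for, a point or a joint stands for the part that bears it (a point fixed in the world has none). Each returns a list of dicts, best first, with "score" (0 to 1); they miss things now and then, are a little off and sometimes report something else, mostly with a low value. They report only what shows in the picture. A call takes as long as a camera call. They do not tell look-alikes from the thing itself.
- eyes.outline_of(name, camera): "region" (400x640 bool, what is visible of it) and "extent" ([left, top, width, height] in pixels, round what is visible of it).
- eyes.landmark_of(name, camera): "pixel" ([row, column] in pixels: a listed point, or the origin of a listed thing).
The state is a dict: "clock": time; "joint_pos": joint angles; "qvel": joint speeds; "effort": joint torques, N m; "eef_pos": TCP position; "orientation": TCP orientation; "force": force on the tool from outside, world axes, zero at the start; "wrist_torque": the same for the moment, N m; "grip_width": finger opening in m; "grip_force": force on a finger pad.
Only numpy, scipy, OpenCV 4.12 (cv2) and the standard library are available. Lean on these libraries where they do the work, as an engineer would, in place of code of your own. Each camera call takes 0.05 s, during which the arm holds its last target. There are 200 camera calls.

## Working session

There is one attempt and no reset: what is moved stays moved. The work goes in short steps, Python scripts to look and compute and a shell command to move; the robot and the scene stay as the last step left them, time stands still between calls to the robot, and variables do not carry over. Pictures are saved under pics/ and viewed, at most 10 in all, crops included, and the job is handed in when it is done.

```bash
ls; mkdir -p pics
cat > h.py <<'E'
import numpy as np, cv2
from rig import readout, eyes
def cam(n):
    m=eyes.camera_model(n); f=200/np.tan(np.radians(m["fov_y"])/2)
    if "T" in m: T=np.array(m["T"])
    else:
        s=readout.state(); W=np.eye(4); W[:3,:3]=s["orientation"]; W[:3,3]=s["eef_pos"]; T=W@np.array(m["tool_from_camera"])
    return f,m["cx"],m["cy"],T
def ray(c,row,col):
    f,cx,cy,T=c; d=T[:3,:3]@np.array([(col-cx)/f,(row-cy)/f,1]); return T[:3,3],d/np.linalg.norm(d)
def atz(c,row,col,z):
    o,d=ray(c,row,col); return o+d*(z-o[2])/d[2]
def tri(rays):
    A=sum(np.eye(3)-np.outer(d,d) for o,d in rays); b=sum((np.eye(3)-np.outer(d,d))@o for o,d in rays)
    return np.linalg.solve(A,b)
def proj(c,p):
    f,cx,cy,T=c; q=T[:3,:3].T@(np.array(p)-T[:3,3]); return [round(cy+f*q[1]/q[2],1),round(cx+f*q[0]/q[2],1)]
def save(img,name): cv2.imwrite("pics/"+name,cv2.cvtColor(img,cv2.COLOR_RGB2BGR))
E
python3 - <<'E'
from h import *
np.set_printoptions(precision=4,suppress=True)
s=readout.state(); print(s["clock"],s["eef_pos"],s["orientation"],s["force"],s["grip_width"])
for n in ["scene","side","wrist"]:
    save(eyes.snapshot(n),n+"0.png"); c=cam(n); print(n,c[0],c[1:3],c[3])
    if n!="wrist":
        for t in ["cartridge","tab","spares","unit","slot","spotter"]:
            print(n,t,[(round(r["score"],2),np.round(r["pixel"],1).tolist()) for r in eyes.landmark_of(t,n)])
E
```

```text
pics
0.0 [ 0.28   -0.5584  0.2305] [[ 0.8939  0.4483 -0.0007]
 [ 0.4483 -0.8939  0.0012]
 [-0.0001 -0.0014 -1.    ]] [ 0.3506 -0.0046  1.0923] 0.08527325015159017
scene 410.9570820783444 (328.13842396622067, 194.87644048612128) [[ 0.3104  0.663  -0.6813  1.3302]
 [ 0.9504 -0.2301  0.2091 -0.1816]
 [-0.0182 -0.7124 -0.7015  0.9013]
 [ 0.      0.      0.      1.    ]]
scene cartridge [(0.84, [225.4, 243.3]), (0.76, [235.6, 176.0]), (0.61, [192.7, 241.6]), (0.3, [269.6, 330.2])]
scene tab [(0.92, [212.6, 166.6]), (0.84, [206.5, 238.4]), (0.73, [171.7, 359.0]), (0.62, [174.2, 242.8])]
scene spares [(0.82, [231.7, 236.7]), (0.41, [172.9, 433.1]), (0.16, [173.3, 359.8])]
scene unit [(0.81, [203.0, 354.7])]
scene slot [(0.7, [176.8, 357.8]), (0.49, [207.2, 301.7]), (0.47, [234.2, 237.7])]
scene spotter [(0.67, [270.5, 332.4])]
side 436.29453373985314 (312.20399829836543, 205.0770396915569) [[-0.996  -0.0714  0.0536  0.4466]
 [-0.0891  0.7518 -0.6534  0.9331]
 [ 0.0064 -0.6555 -0.7551  1.1197]
 [ 0.      0.      0.      1.    ]]
side cartridge [(0.8, [172.8, 324.1]), (0.77, [138.8, 334.3]), (0.67, [180.6, 367.3])]
side tab [(0.84, [150.7, 325.4]), (0.8, [165.3, 368.0]), (0.71, [118.6, 336.1]), (0.56, [170.9, 321.3])]
side spares [(0.62, [240.9, 312.1])]
side unit [(0.94, [250.8, 307.9]), (0.71, [236.2, 310.3])]
side slot [(0.91, [225.0, 305.0])]
side spotter [(0.85, [208.6, 254.4])]
wrist 341.44720096474447 (317.94026980158753, 202.3881993613777) [[ 0.4476 -0.859  -0.2487  0.3427]
 [-0.8942 -0.4299 -0.1245 -0.5269]
 [ 0.      0.2781 -0.9606  0.3736]
 [ 0.      0.      0.      1.    ]]
```

View pics/scene0.png

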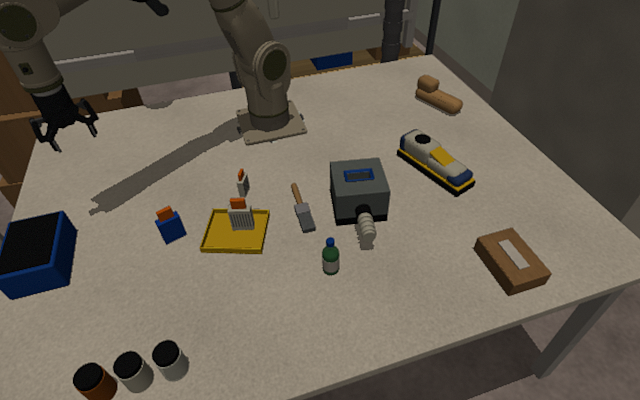

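View pics/side0.png

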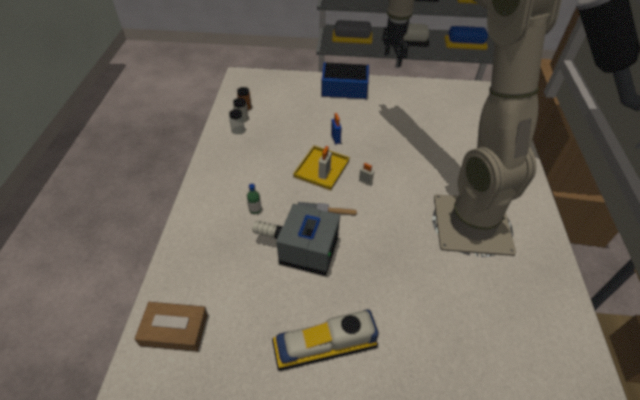

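Three look-alikes (scene row, col): blue at (225,170), a small white one outside the tray at (183,242), and a larger white one in the yellow tray at (214,240). The last fits, being white, larger and in the tray. In the side view it is at (163,325), with the slot at (227,309).

Run:
```python
from h import *
np.set_printoptions(precision=4,suppress=True)
a,b=cam("scene"),cam("side")
for n,p,q in [("tab",(206.5,238.4),(150.7,325.4)),("cart",(225.4,243.3),(172.8,324.1)),("tabsmall",(174.2,242.8),(165.3,368)),("slot",(176.8,357.8),(225,305)),("bottle",(270.5,332.4),(208.6,254.4)),("unit",(203,354.7),(250.8,307.9)),("spares",(231.7,236.7),(165,321))]:
    r=[ray(a,*p),ray(b,*q)]; X=tri(r); print(n,X,[np.linalg.norm(np.cross(d,X-o)) for o,d in r])
for n,p in [("brush head",(218,307)),("handle",(187,295)),("brush neck",(203,301))]: print(n,atz(a,*p,0.01))
im=cv2.imread("pics/scene0.png"); cr=cv2.resize(im[150:270,145:405],None,fx=3,fy=3,interpolation=cv2.INTER_CUBIC); cv2.imwrite("pics/crop1.png",cr)
```

```text
tab [ 0.5011 -0.1928  0.098 ] [np.float64(0.009833639071586665), np.float64(0.00983363907158676)]
cart [ 0.4975 -0.1876  0.0051] [np.float64(0.0015029788615561228), np.float64(0.0015029788615560438)]
tabsmall [ 0.3506 -0.1569  0.078 ] [np.float64(0.008091690260354488), np.float64(0.0080916902603545)]
slot [0.5321 0.151  0.1238] [np.float64(0.0012939483818756566), np.float64(0.0012939483818756004)]
bottle [0.7227 0.0055 0.0011] [np.float64(0.0068569754399549505), np.float64(0.006856975439955286)]
unit [0.5206 0.153  0.0029] [np.float64(0.0027193650462768266), np.float64(0.002719365046276667)]
spares [ 0.5147 -0.213   0.0119] [np.float64(0.007489612653447525), np.float64(0.007489612653447567)]
brush head [ 0.536  -0.0045  0.01  ]
handle [ 0.3965 -0.004   0.01  ]
brush neck [ 0.471  -0.0048  0.01  ]
```

View pics/crop1.png

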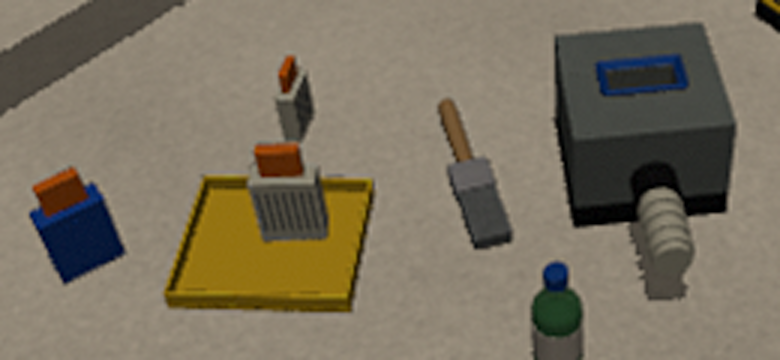

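The crop confirms it: the cartridge in the tray at about scene (214,240) is the larger white one. The smaller white one stands outside the tray and the other is blue. I'll move above the tray and look with the wrist camera.

```bash
python3 -m crank '[[0,0,0,0.1,-0.06,-0.04,85],[0,0,0,0.21,-0.135,-0.04,85],[0,0,0,0.21,-0.135,-0.03,85],[0,0,0,0.21,-0.135,-0.03,85],[0,0,0,0.21,-0.135,-0.01,85],[0,0,0,0.21,-0.135,0,85],[0,0,0,0.21,-0.135,0,85],[0,0,0,0.21,-0.135,0,85],[0,0,0,0.21,-0.135,0,85],[0,0,0,0.02,-0.015,0,85]]'
python3 -m crank '[[0,0,-0.1,0,0,0,85],[0,0,-0.15,0,0,0,85],[0,0,-0.15,0,0,0,85],[0,0,-0.15,0,0,0,85],[0,0,-0.15,0,0,0,85],[0,0,-0.15,0,0,0,85],[0,0,-0.15,0,0,0,85],[0,0,-0.055,0,0,0,85],[0,0,0,0,0,0,85],[0,0,0,0,0,0,85]]'
python3 - <<'E'
from h import *
np.set_printoptions(precision=4,suppress=True)
c=cam("wrist"); s=readout.state(); print(s["eef_pos"],s["orientation"],s["joint_pos"],s["force"]); save(eyes.snapshot("wrist"),"w1.png")
for t in ["cartridge","tab"]: print(t,[(round(r["score"],2),np.round(r["pixel"],1).tolist()) for r in eyes.landmark_of(t,"wrist")])
print(proj(c,[.498,-.19,.118]),proj(c,[.498,-.19,.004]))
E
```

```text
clock: 2.0
eef_pos: [0.5002, -0.1856, 0.262]
orientation: [[0.891, 0.455, 0.001], [0.455, -0.891, 0.001], [0.002, -0.0, -1.0]]
force: [-0.2, -0.4, 0.4]
grip_width: 0.0852
grip_force: 0.0
clock: 3.25
eef_pos: [0.4983, -0.1909, 0.2615]
orientation: [[0.003, 1.0, 0.0], [1.0, -0.003, -0.0], [-0.0, 0.0, -1.0]]
force: [-0.3, 0.4, -0.2]
grip_width: 0.0852
grip_force: 0.0
[ 0.4983 -0.1909  0.2615] [[ 0.0028  1.      0.0002]
 [ 1.     -0.0028 -0.0003]
 [-0.0003  0.0002 -1.    ]] [ 39.2498   8.27   -25.5441  93.8524   3.6437  78.6831  13.0597] [-0.3175  0.3774 -0.2294]
cartridge [(0.81, [303.8, 297.5]), (0.71, [164.5, 319.9]), (0.71, [136.7, 193.1])]
tab [(0.89, [356.2, 292.6]), (0.83, [144.5, 168.0]), (0.78, [181.9, 318.8])]
[np.float64(188.1), np.float64(318.4)] [np.float64(165.2), np.float64(318.3)]
```

View pics/w1.png

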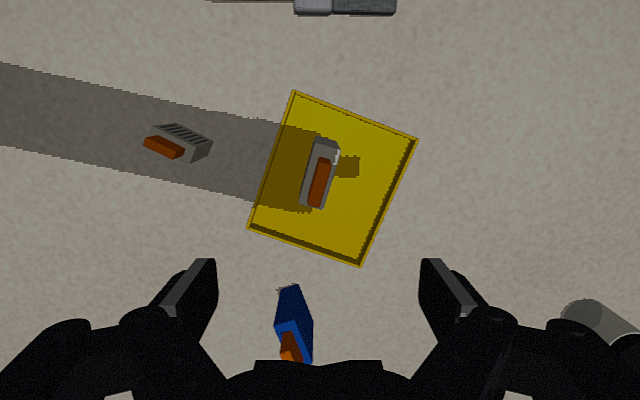

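The wrist view shows the white cartridge in the tray, with its orange tab at about (182,319) and turned by about 12°. The small white one at (145,175) and the blue one at (325,293) are well away from it. Next I'll fit the tab box to the orange mask to get the yaw.

```bash
cat > fit.py <<'E'
from h import *
from scipy.optimize import minimize
def hull(c,x,y,z,yaw,dx,dy,dz,S=8):
    f,cx,cy,T=c; R=np.array([[np.cos(yaw),-np.sin(yaw),0],[np.sin(yaw),np.cos(yaw),0],[0,0,1]])
    P=np.array([[i*dx/2,j*dy/2,k*dz/2] for i in(-1,1) for j in(-1,1) for k in(-1,1)])@R.T+[x,y,z]
    Q=(P-T[:3,3])@T[:3,:3]; uv=np.c_[cx+f*Q[:,0]/Q[:,2],cy+f*Q[:,1]/Q[:,2]]
    return cv2.convexHull(uv.astype(np.float32))
def orange(img,row,col,r=45):
    h=cv2.cvtColor(img,cv2.COLOR_RGB2HSV); m=((h[...,0]<17)&(h[...,1]>150)&(h[...,2]>40)).astype(np.uint8)
    k=np.zeros_like(m); cv2.circle(k,(int(col),int(row)),r,1,-1); m&=k
    n,l,st,_=cv2.connectedComponentsWithStats(m); return (l==1+np.argmax(st[1:,4])).astype(np.uint8)
def fit(views,x0,dims=(.012,.040,.034)):
    def cost(p):
        t=0
        for c,m in views:
            h=hull(c,*p,*dims); k=np.zeros((400*4,640*4),np.uint8)
            cv2.fillPoly(k,[np.round((h+.5)*4*16).astype(np.int32)],1,shift=4)
            M=cv2.resize(m,None,fx=4,fy=4,interpolation=cv2.INTER_NEAREST); t+=1-(k&M).sum()/(k|M).sum()
        return t
    best=None
    for y0 in np.radians([-30,-15,0,15,30]):
        r=minimize(cost,[*x0,y0],method="Nelder-Mead",options=dict(initial_simplex=np.array([[*x0,y0]]+[np.array([*x0,y0])+np.eye(4)[i]*[.01,.01,.01,.2][i] for i in range(4)]),maxiter=150))
        if best is None or r.fun<best.fun: best=r
    return best.x,best.fun
E
python3 - <<'E'
from fit import *
np.set_printoptions(precision=4,suppress=True)
L=lambda n:cv2.cvtColor(cv2.imread("pics/"+n),cv2.COLOR_BGR2RGB)
w=(cam("wrist"),orange(L("w1.png"),182,319)); s=(cam("scene"),orange(L("scene0.png"),205,239,15)); d=(cam("side"),orange(L("side0.png"),150,325,10))
for n,v in [("w",[w]),("ws",[w,s]),("all",[w,s,d])]:
    x,f=fit(v,[.498,-.19,.101]); print(n,x[:3],np.degrees(x[3]),f,[int(q[1].sum()) for q in v])
E
```

```text
w [ 0.4985 -0.1912  0.0825] -15.69740296267615 0.06648151362610655 [692]
ws [ 0.4981 -0.1878  0.0973] -14.599906858557372 0.27339702014188094 [692, 155]
all [ 0.4984 -0.1877  0.0989] -13.526343994096017 0.7868216948076102 [692, 155, 40]
```

```bash
python3 -m crank '[[0,0,0.125,0,0,0.1,85],[0,0,0.125,0,0,0.2,85],[0,0,0,0.01,-0.004,0,85],[0,0,0,0,0,0,85],[0,0,0,0,0,0,85]]'
python3 - <<'E'
from fit import *
np.set_printoptions(precision=4,suppress=True)
c=cam("wrist"); im=eyes.snapshot("wrist"); save(im,"w2.png"); p=proj(c,[.498,-.189,.101]); print(p)
L=lambda n:cv2.cvtColor(cv2.imread("pics/"+n),cv2.COLOR_BGR2RGB)
w=(c,orange(im,*p,60)); s=(cam("scene"),orange(L("scene0.png"),205,239,15))
for n,v in [("w",[w]),("ws",[w,s])]:
    x,f=fit(v,[.498,-.189,.101]); print(n,x[:3],np.degrees(x[3]),f,w[1].sum())
E
```

```text
clock: 4.03
eef_pos: [0.499, -0.1889, 0.203]
orientation: [[0.258, 0.966, 0.002], [0.966, -0.258, -0.001], [-0.0, 0.002, -1.0]]
force: [-0.7, 0.6, 0.1]
grip_width: 0.085
grip_force: 0.0
[np.float64(202.7), np.float64(317.3)]
w [ 0.4976 -0.19    0.0901] -16.592459043250795 0.045872670055676634 995
ws [ 0.4981 -0.188   0.0967] -16.18362502827715 0.26078702130374865 995
```

View pics/w2.png

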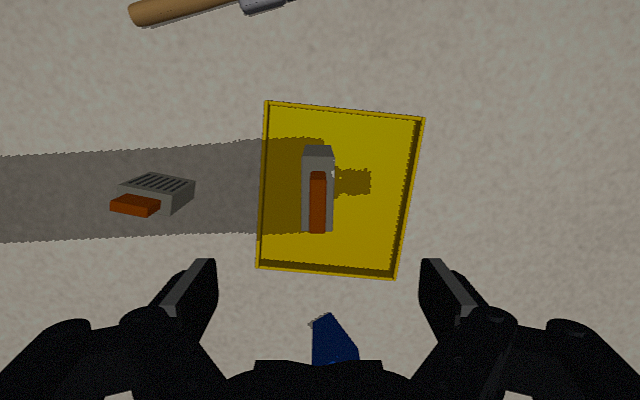

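The tab is centred between the fingers at about (202,317) and aligned with them. I'll descend and grip.

```bash
python3 -m crank '[[0,0,0.02,0,-0.005,0.1,85],[0,0,0,0,0,0.15,85],[0,0,0,0,0,0.15,85],[0,0,0,0,0,0.1,85],[0,0,0,0,0,0.055,85],[0,0,0,0,0,0,85],[0,0,0,0,0,0,85]]'
python3 -m crank '[[0,0,0,0,0,0,0],[0,0,0,0,0,0,0],[0,0,0,0,0,0,0],[0,0,0,0,0,0,0],[0,0,0,0,0,0,0],[0,0,0,0,0,0,0],[0,0,0,0,0,0,0]]'
```

```text
clock: 4.95
eef_pos: [0.4979, -0.1887, 0.0914]
orientation: [[0.28, 0.96, 0.002], [0.96, -0.28, -0.001], [-0.0, 0.002, -1.0]]
force: [0.0, 0.1, 0.3]
grip_width: 0.0851
grip_force: 0.0
clock: 5.82
eef_pos: [0.4972, -0.1884, 0.0904]
orientation: [[0.28, 0.96, -0.0], [0.96, -0.28, -0.0], [-0.0, -0.0, -1.0]]
force: [-2.9, 1.5, 3.1]
grip_width: 0.0109
grip_force: 60.2
```

```bash
python3 -m crank '[[0,0,0,0,0,-0.05,0],[0,0,0,0,0,-0.15,0],[0,0,0,0,0,-0.25,0],[0,0,0,0,0,-0.25,0],[0,0,0,0,0,-0.2,0],[0,0,-0.135,0,0,-0.05,0],[0,0,-0.135,0,0,0,0],[0,0,0,0.1,0.015,0,0]]'
python3 -m crank '[[0,0,0,0.2,0.03,0,0],[0,0,0,0.2,0.03,0,0],[0,0,0,0.2,0.03,0,0],[0,0,0,0.2,0.03,0,0],[0,0,0,0.2,0.03,0,0],[0,0,0,0.1,0.01,0,0],[0,0,0,0,0,0,0],[0,0,0,0,0,0,0]]'
python3 - <<'E'
from h import *
np.set_printoptions(precision=4,suppress=True)
c=cam("wrist"); s=readout.state(); print(s["eef_pos"],s["force"],s["grip_width"]); save(eyes.snapshot("wrist"),"w3.png")
for t in ["slot"]:
  for r in eyes.landmark_of(t,"wrist"): print(t,round(r["score"],2),np.round(r["pixel"],1),atz(c,*r["pixel"],.12))
print(proj(c,[.532,.151,.12]))
E
```

```text
clock: 6.82
eef_pos: [0.5, -0.1692, 0.2806]
orientation: [[0.004, 1.0, 0.0], [1.0, -0.004, -0.001], [-0.0, 0.0, -1.0]]
force: [0.4, -0.7, -0.9]
grip_width: 0.0112
grip_force: 59.6
clock: 7.82
eef_pos: [0.5323, 0.0511, 0.2803]
orientation: [[0.003, 1.0, -0.0], [1.0, -0.003, -0.0], [-0.0, -0.0, -1.0]]
force: [0.2, -1.3, -1.2]
grip_width: 0.011
grip_force: 59.6
[0.5323 0.0511 0.2803] [ 0.2153 -1.2855 -1.1624] 0.010998313242414418
slot 0.84 [ 58.  305.3] [0.5216 0.1579 0.12  ]
[np.float64(66.9), np.float64(318.0)]
```

View pics/w3.png

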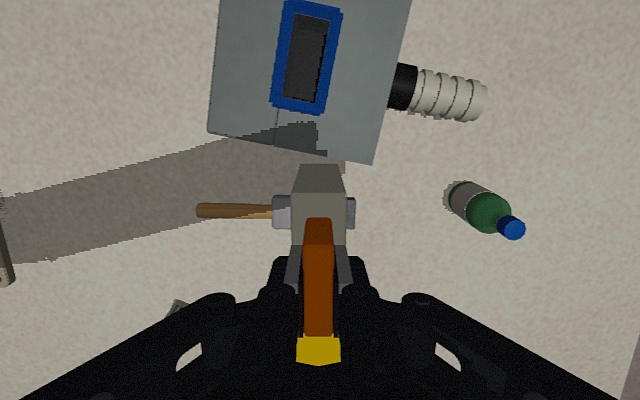

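The blue collar is at about (57,306) and turned slightly. The held cartridge's near narrow face spans (165..192, 292..345). I'll measure both.

```bash
cat > slotfit.py <<'E'
from h import *
np.set_printoptions(precision=4,suppress=True)
def rect(c,pts,z):
    P=np.array([atz(c,v,u,z)[:2] for u,v in pts],np.float32)*1000
    (x,y),(w,h),a=cv2.minAreaRect(P); 
    if w>h: w,h,a=h,w,a-90
    return x/1000,y/1000,w,h,(a+90)%180-90   # angle of short side
def slots(c,im,rmax=140):
    h=cv2.cvtColor(im,cv2.COLOR_RGB2HSV); m=((h[...,0]>100)&(h[...,0]<130)&(h[...,1]>150)&(h[...,2]>50)).astype(np.uint8); m[rmax:]=0
    cs,hi=cv2.findContours(m,cv2.RETR_CCOMP,cv2.CHAIN_APPROX_NONE)
    i=max((k for k in range(len(cs)) if hi[0][k][3]<0),key=lambda k:cv2.contourArea(cs[k]))
    j=max((k for k in range(len(cs)) if hi[0][k][3]==i),key=lambda k:cv2.contourArea(cs[k]))
    print("outer .127",np.array(rect(c,cs[i][:,0],.127))); print("outer .120",np.array(rect(c,cs[i][:,0],.120))); print("inner .120",np.array(rect(c,cs[j][:,0],.12)))
E
python3 - <<'E'
from slotfit import *
c=cam("wrist"); im=cv2.cvtColor(cv2.imread("pics/w3.png"),cv2.COLOR_BGR2RGB); slots(c,im)
g=cv2.cvtColor(im,cv2.COLOR_RGB2HSV)
for r in (168,180,196,205): print(r,g[r,285:352:3].tolist() if 0 else im[r,284:356:2,0].tolist())
print(im[155:215:2,318].tolist())
E
```

```text
outer .127 [  0.5212   0.1558  46.893   82.5777 -11.4382]
outer .120 [  0.521    0.1566  48.0038  84.5336 -11.4382]
inner .120 [  0.5214   0.1561  31.2214  66.847  -11.3541]
168 [107, 108, 111, 106, 111, 113, 117, 114, 73, 76, 73, 79, 77, 73, 74, 76, 75, 74, 72, 78, 72, 74, 76, 74, 78, 74, 74, 81, 110, 106, 94, 170, 170, 171, 166, 168]
180 [103, 101, 105, 105, 109, 105, 71, 77, 76, 74, 76, 71, 78, 75, 75, 77, 73, 74, 75, 76, 75, 75, 76, 77, 76, 72, 73, 75, 76, 99, 173, 171, 171, 169, 171, 168]
196 [55, 49, 51, 81, 97, 99, 104, 99, 103, 104, 103, 101, 100, 101, 101, 106, 104, 101, 103, 104, 103, 101, 101, 100, 102, 100, 103, 103, 102, 104, 97, 137, 182, 181, 173, 173]
205 [73, 72, 72, 77, 100, 100, 102, 103, 97, 104, 101, 101, 102, 103, 103, 100, 103, 101, 100, 101, 99, 103, 98, 99, 101, 98, 102, 99, 100, 101, 97, 83, 95, 88, 88, 87]
[[94, 88, 82], [109, 104, 94], [107, 103, 94], [111, 106, 99], [96, 93, 84], [73, 71, 62], [75, 72, 62], [73, 71, 65], [78, 75, 66], [72, 71, 64], [76, 75, 66], [72, 72, 64], [70, 72, 61], [78, 76, 69], [76, 75, 68], [73, 71, 61], [76, 73, 66], [73, 73, 60], [74, 70, 61], [101, 100, 88], [102, 99, 89], [99, 98, 87], [103, 99, 91], [100, 96, 87], [103, 101, 93], [101, 100, 90], [103, 101, 89], [102, 99, 88], [104, 102, 91], [104, 103, 91]]
```

Run:
```python
from slotfit import *
c=cam("wrist")
for z,r,cl in [(.194,164,299.5),(.194,164,338.5),(.274,192,291.5),(.274,192,345.5)]: print(z,atz(c,r,cl,z))
im=cv2.cvtColor(cv2.imread("pics/scene0.png"),cv2.COLOR_BGR2RGB); h=im.copy(); h[:, :320]=0;h[:,400:]=0
slots(cam("scene"),h,200)
```

```text
0.194 [0.5195 0.0822 0.194 ]
0.194 [0.5458 0.0821 0.194 ]
0.274 [0.5201 0.0832 0.274 ]
0.274 [0.5444 0.0831 0.274 ]
outer .127 [  0.5285   0.1548  46.79    81.4582 -11.4259]
outer .120 [  0.5213   0.1578  47.2129  82.1946 -11.426 ]
inner .120 [  0.5226   0.1574  37.7398  70.6404 -10.8235]
```

```bash
python3 -m crank '[[0,0,0.094,0,0,0,0],[0,0,0.093,0,0,0,0],[0,0,0,0.1,-0.03,0,0],[0,0,0,0.2,-0.064,0,0],[0,0,0,0.15,-0.05,0.1,0],[0,0,0,0.055,-0.014,0.1,0],[0,0,0,0,0,0.05,0],[0,0,0,0,0,0,0],[0,0,0,0,0,0,0]]'
python3 - <<'E'
from h import *
c=cam("wrist"); s=readout.state(); print(s["eef_pos"],s["force"]); im=eyes.snapshot("wrist"); save(im,"w4.png")
cv2.imwrite("pics/w4c.png",cv2.resize(cv2.imread("pics/w4.png")[60:260,190:450],None,fx=3,fy=3,interpolation=cv2.INTER_NEAREST))
E
```

```text
clock: 9.05
eef_pos: [0.5219, 0.1555, 0.2309]
orientation: [[0.198, 0.98, 0.001], [0.98, -0.198, -0.0], [-0.0, 0.001, -1.0]]
force: [0.0, 0.9, -1.4]
grip_width: 0.011
grip_force: 59.5
[0.52192265 0.15554003 0.23086498] [ 2.78681894e-04  8.56857992e-01 -1.37476094e+00]
```

View pics/w4c.png

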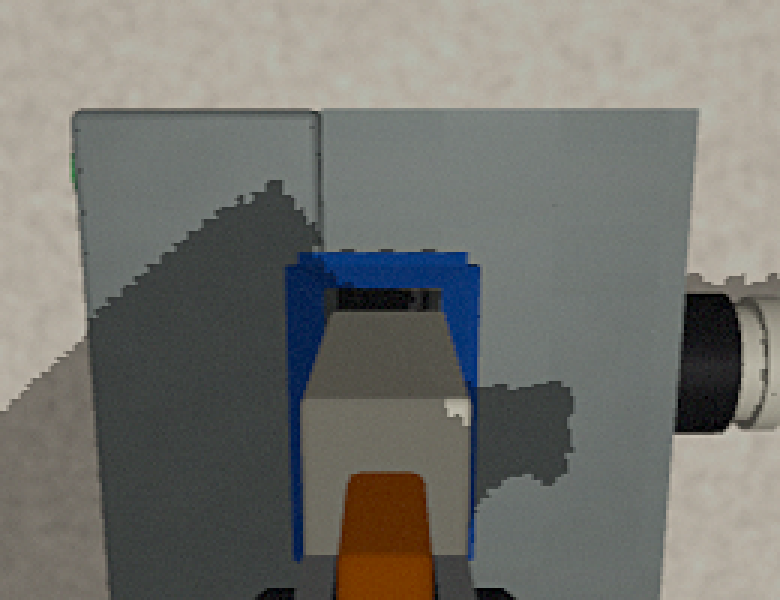

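The cartridge hovers over the collar: the slot's far end is at about (156, 298–337) and the cartridge's bottom edge at (164, 301–338). I'll work out the relative offset in tool axes.

Run:
```python
from slotfit import *
c=cam("wrist"); s=readout.state(); R=np.array(s["orientation"]); e=np.array(s["eef_pos"])
for n,z,r,cl in [("slotL",.12,156,298.3),("slotR",.12,156,337),("colL",.127,149,285.5),("colR",.127,149,350),("cartbL",.1445,163.8,301),("cartbR",.1445,163.8,337.7),("carttL",.2245,193,290.5),("carttR",.2245,193,346.5),("collarfar",.127,144,318)]:
    print(n,(R.T@(atz(c,r,cl,z)-e)*1000)[:2])
```

```text
slotL [ 33.2639 -15.2769]
slotR [33.2414 13.4716]
colL [ 39.3384 -23.9765]
colR [39.3024 22.3492]
cartbL [ 31.5988 -12.1097]
cartbR [31.5791 12.673 ]
carttL [ 32.0004 -12.9559]
carttR [31.9796 12.2371]
collarfar [42.8823 -0.6324]
```

```bash
python3 -m crank '[[0,0,0,0.001,-0.005,0,0],[0,0,0,0,0,0.04,0],[0,0,0,0,0,0.04,0],[0,0,0,0,0,0,0]]'; python3 -m crank '[[0,0,0,0,0,0.025,0],[0,0,0,0,0,0,0]]'; python3 -m crank '[[0,0,0,0,0,0.02,0],[0,0,0,0,0,0,0]]'
```

```text
clock: 9.6
eef_pos: [0.5199, 0.1569, 0.2133]
orientation: [[0.196, 0.981, -0.001], [0.981, -0.196, -0.0], [-0.001, -0.001, -1.0]]
force: [-0.9, 0.1, -0.8]
grip_width: 0.011
grip_force: 59.6
clock: 9.85
eef_pos: [0.5202, 0.1571, 0.209]
orientation: [[0.196, 0.981, -0.0], [0.981, -0.196, -0.0], [-0.0, -0.0, -1.0]]
force: [0.3, -0.4, -0.8]
grip_width: 0.011
grip_force: 59.6
clock: 10.1
eef_pos: [0.5202, 0.157, 0.205]
orientation: [[0.196, 0.981, -0.0], [0.981, -0.196, -0.0], [-0.0, -0.0, -1.0]]
force: [-0.5, 0.2, -2.3]
grip_width: 0.0114
grip_force: 59.6
```

```bash
python3 -m crank '[[0,0,0,0,0,0.02,0],[0,0,0,0,0,0,0]]'; python3 -m crank '[[0,0,0,0,0,0.025,0],[0,0,0,0,0,0,0]]' ; python3 -m crank '[[0,0,0,0,0,0.025,0],[0,0,0,0,0,0,0]]'
```

```text
clock: 10.35
eef_pos: [0.5202, 0.157, 0.2009]
orientation: [[0.196, 0.981, -0.0], [0.981, -0.196, -0.0], [-0.0, -0.0, -1.0]]
force: [1.1, 0.5, -1.1]
grip_width: 0.011
grip_force: 59.6
clock: 10.6
eef_pos: [0.5201, 0.157, 0.1958]
orientation: [[0.196, 0.981, -0.001], [0.981, -0.196, -0.0], [-0.0, -0.001, -1.0]]
force: [0.1, -0.4, -1.3]
grip_width: 0.011
grip_force: 59.6
clock: 10.85
eef_pos: [0.5201, 0.157, 0.1908]
orientation: [[0.196, 0.981, -0.001], [0.981, -0.196, -0.0], [-0.0, -0.001, -1.0]]
force: [0.6, 0.0, -0.1]
grip_width: 0.0108
grip_force: 59.6
```

Inside the slot with no contact force. I'll go down to the shoe, expected at TCP z ≈ 0.160.

```bash
python3 -m crank '[[0,0,0,0,0,0.05,0],[0,0,0,0,0,0.05,0],[0,0,0,0,0,0,0]]' | egrep 'eef|force: \['; for i in 1; do python3 -m crank '[[0,0,0,0,0,0.03,0],[0,0,0,0,0,0,0]]'| egrep 'eef|force: \['; done; python3 -m crank '[[0,0,0,0,0,0.03,0],[0,0,0,0,0,0,0]]'| egrep 'eef|force: \['
```

```text
eef_pos: [0.52, 0.1569, 0.1702]
force: [0.9, -0.5, -0.9]
eef_pos: [0.5201, 0.1571, 0.1649]
force: [-0.9, 0.6, 0.1]
eef_pos: [0.5207, 0.1573, 0.1596]
force: [-0.2, -1.7, 4.6]
```

```bash
python3 -m crank '[[0,0,0,0,0,0.025,0],[0,0,0,0,0,0,0]]' | egrep 'eef|force: \['; python3 -m crank '[[0,0,0,0,0,0.025,0],[0,0,0,0,0,0.015,0],[0,0,0,0,0,0,0]]'| egrep 'eef|force: \['; python3 -m crank '[[0,0,0,0,0,0.015,0],[0,0,0,0,0,0,0]]'| egrep 'eef|force: \['; python3 -m crank '[[0,0,0,0,0,0.005,0],[0,0,0,0,0,0,0]]'| egrep 'eef|force: \[|width'
```

```text
eef_pos: [0.5208, 0.1572, 0.1548]
force: [0.1, -0.9, 3.9]
eef_pos: [0.5208, 0.1572, 0.1471]
force: [-0.4, -2.0, 5.4]
eef_pos: [0.5209, 0.1572, 0.1441]
force: [-0.7, -1.5, 6.0]
eef_pos: [0.5209, 0.1572, 0.1431]
force: [-0.5, -1.5, 5.9]
grip_width: 0.0113
```

```bash
cat > ok.sh <<'E'
# print z and force; fail (stop the chain) once upward force exceeds $1
awk -v m=$1 '/eef_pos/{gsub(/[\],]/,"");z=$4} /^force/{gsub(/[\],]/,"");f=$4} /grip_width/{w=$2} END{print z,f,w; exit !(f<m)}'
E
python3 -m crank '[[0,0,0,0,0,0.005,0],[0,0,0,0,0,0,0]]' | sh ok.sh 9 && python3 -m crank '[[0,0,0,0,0,0.005,0],[0,0,0,0,0,0,0]]' | sh ok.sh 9 && python3 -m crank '[[0,0,0,0,0,0.005,0],[0,0,0,0,0,0,0]]' | sh ok.sh 9 && python3 -m crank '[[0,0,0,0,0,0.005,0],[0,0,0,0,0,0,0]]' | sh ok.sh 9 && python3 -m crank '[[0,0,0,0,0,0.005,0],[0,0,0,0,0,0,0]]' | sh ok.sh 9 && python3 -m crank '[[0,0,0,0,0,0.005,0],[0,0,0,0,0,0,0]]' | sh ok.sh 9 && python3 -m crank '[[0,0,0,0,0,0.005,0],[0,0,0,0,0,0,0]]' | sh ok.sh 9
```

```text
0.1421 6.6 0.0109
0.1411 5.8 0.0113
0.1402 6.6 0.0111
0.1391 7.3 0.0107
0.1381 5.7 0.0114
0.1371 7.3 0.011
0.1362 6.8 0.0112
```

```bash
python3 -m crank '[[0,0,0,0,0,0.005,0],[0,0,0,0,0,0,0]]' | sh ok.sh 9.5 && python3 -m crank '[[0,0,0,0,0,0.005,0],[0,0,0,0,0,0,0]]' | sh ok.sh 9.5 && python3 -m crank '[[0,0,0,0,0,0.005,0],[0,0,0,0,0,0,0]]' | sh ok.sh 9.5 && python3 -m crank '[[0,0,0,0,0,0.005,0],[0,0,0,0,0,0,0]]' | sh ok.sh 9.5 && python3 -m crank '[[0,0,0,0,0,0.005,0],[0,0,0,0,0,0,0]]' | sh ok.sh 9.5 && python3 -m crank '[[0,0,0,0,0,0.005,0],[0,0,0,0,0,0,0]]' | sh ok.sh 9.5 && python3 -m crank '[[0,0,0,0,0,0.005,0],[0,0,0,0,0,0,0]]' | sh ok.sh 9.5
```

```text
0.1355 10.0 0.011
```

Resistance is rising at about 25 mm below the shoe, so I'm near the catch. I'll use finer steps.

```bash
python3 -m crank '[[0,0,0,0,0,0.003,0],[0,0,0,0,0,0,0]]' | sh ok.sh 15 && python3 -m crank '[[0,0,0,0,0,0.003,0],[0,0,0,0,0,0,0]]' | sh ok.sh 15 && python3 -m crank '[[0,0,0,0,0,0.003,0],[0,0,0,0,0,0,0]]' | sh ok.sh 15 && python3 -m crank '[[0,0,0,0,0,0.003,0],[0,0,0,0,0,0,0]]' | sh ok.sh 15
```

```text
0.1353 14.5 0.011
0.1351 19.7 0.0111
```

The force is about 20 N at the hard stop, past the catch. I'll ease up 2 mm, open, retreat and check.

```bash
python3 -m crank '[[0,0,0,0,0,-0.008,0],[0,0,0,0,0,-0.008,0],[0,0,0,0,0,0,0]]' | sh ok.sh 99; python3 -m crank '[[0,0,0,0,0,0,60],[0,0,0,0,0,0,60],[0,0,0,0,0,0,60],[0,0,0,0,0,0,60],[0,0,0,0,0,-0.1,60],[0,0,0,0,0,-0.2,60],[0,0,0,0,0,-0.2,60],[0,0,0,0,0,-0.05,60],[0,0,0,0,0,0,60],[0,0,0,0,0,0,60]]'
python3 - <<'E'
from fit import *
np.set_printoptions(precision=4,suppress=True)
V={}
for n in ["wrist","scene","side"]:
    c=cam(n); im=eyes.snapshot(n); save(im,n[0]+"5.png"); p=proj(c,[.5205,.157,.15]); V[n]=(c,orange(im,*p,60 if n=="wrist" else 20)); print(n,p,V[n][1].sum(),proj(c,[.5205,.157,.171]),proj(c,[.5205,.157,.151]))
for ns in (["wrist"],["wrist","scene"]):
    x,f=fit([V[n] for n in ns],[.5205,.157,.152]); print(ns,x[:3],np.degrees(x[3]),f)
E
```

```text
0.1373 7.4 0.0109
clock: 16.98
eef_pos: [0.5198, 0.1568, 0.2449]
orientation: [[0.196, 0.981, -0.002], [0.981, -0.196, -0.0], [-0.001, -0.002, -1.0]]
force: [-0.1, 0.2, 0.3]
grip_width: 0.0599
grip_force: 0.0
wrist [np.float64(204.6), np.float64(320.0)] 1105 [np.float64(213.6), np.float64(320.1)] [np.float64(205.0), np.float64(320.0)]
scene [np.float64(166.5), np.float64(358.2)] 165 [np.float64(160.7), np.float64(358.5)] [np.float64(166.2), np.float64(358.3)]
side [np.float64(221.6), np.float64(308.5)] 61 [np.float64(216.9), np.float64(308.5)] [np.float64(221.3), np.float64(308.5)]
['wrist'] [0.5206 0.1545 0.1408] -11.260897609206879 0.03764850242623685
['wrist', 'scene'] [0.5212 0.1586 0.1524] -11.3858071586825 0.20876400983892662
```

View pics/w5.png

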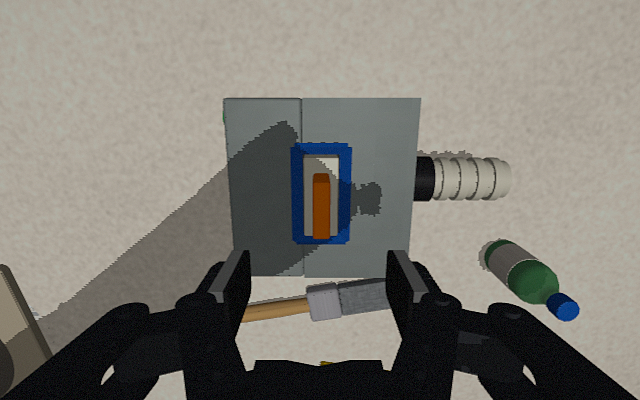

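The cartridge sits low in the collar at (205,320). The tab is at z ≈ 0.152, where an unlatched one would be at 0.171, so it is latched. I'll back off a little, check once more that it holds, and hand in.

```bash
python3 -m crank '[[0,0,0,0,0,-0.1,60],[0,0,0,0,0,-0.1,60],[0,0,0,0,0,0,60],[0,0,0,0,0,0,60],[0,0,0,0,0,0,60],[0,0,0,0,0,0,60]]' | grep force
python3 - <<'E'
from fit import *
np.set_printoptions(precision=4,suppress=True)
V=[]
for n in ["wrist","scene","side"]:
    c=cam(n); im=eyes.snapshot(n); p=proj(c,[.5205,.157,.152]); V.append((c,orange(im,*p,50 if n=="wrist" else 20)))
x,f=fit(V,[.5205,.157,.16]); print(x[:3],f)
if x[2]<.158:
    from rig import job_done; print(job_done())
E
```

```text
force: [0.8, 0.4, 0.0]
grip_force: 0.0
[0.5211 0.1584 0.1525] 0.6659838382559832
the job is handed in; nothing more can be done
None
```

The job is handed in: the cartridge is in the slot and, by my camera measurement, latched about 64 mm below the mouth after release; the highest force I read while pressing was about 20 N, and the arm stayed clear of the bottle, brush and sneaker.

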